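# Lay out the bench mat for a photometer session

### The job

Lay out the grey mat for a photometer session: stand the white blue-capped bottle in the middle of the green coaster and the amber dropper bottle in the middle of the yellow one, and lay the timer face up midway between the two coasters, its long side along the row. Directly behind the timer lay the black-and-white filter carton flat, centred in the white corner marks with its long side parallel to the row, and lay the lens tissue packet flat and centred on top of the carton, long side along long side. Do not knock either bottle over and leave the brown upright carton where it stands.

Things in the scene. Friction and masses are not known exactly. Their poses are not given: they have to be found in the camera images.
- mat: fixed grey bench mat, 205 (x) x 320 (y) x 2 mm; origin: centre of its underside; +x to its back edge, away from the robot, +y to its left end. Coasters lie on it at x = -55, y = +110 and -110 mm, either colour at either end; midway between them is x = -55, y = 0. White corner marks for the filter carton (rectangle 72 x 104 mm) are centred on x = +55, y = 0
- coaster_green: flat round green coaster fixed on the mat, 80 mm across, 3 mm thick; origin at the centre of its underside (its top lies 5 mm above the bench)
- coaster_yellow: flat round yellow coaster, otherwise like the green one
- white_bottle: white plastic reagent bottle with a blue screw cap, about 0.15 kg; body 56 mm across up to 82 mm, cap 35 mm across, total height 102 mm; origin at the centre of its underside, z up; turned anyhow about z at the start
- amber_bottle: brown (amber) dropper bottle with a slim black top, about 0.13 kg; body 52 mm across to 75 mm high, collar 33 mm across from 79 to 95 mm, straight black top 22 mm across from 95 to 132 mm (can be gripped there from above); origin at the centre of its underside, z up; turned anyhow about z
- timer: white bench timer lying face up, with a red and a black button near the edge that faces the robot; 52 (x) x 66 (y) mm, case 20 mm high, 24 with buttons, about 0.08 kg; origin at the centre of its underside; starts within 0.35 rad of the world axes
- filter_carton: flat black-and-white carton of filters, 90 (x, long side) x 60 (y) x 26 mm high, about 0.09 kg; origin at the centre of its underside; at the start its long side runs left-right within 0.35 rad
- tissue_packet: flat grey-green packet of lens tissue, rigid, 60 (x) x 95 (y, long side) x 14 mm high, about 0.03 kg; origin at the centre of its underside; at the start its long side runs left-right within 0.35 rad
- lamp_carton: upright brown carton, 46 x 46 x 75 mm, a loose bystander that stands among the things to be moved; origin at the centre of its underside

How it is judged:
At the end, for the whole second after the job is handed in: Bottles upright on their coasters within 12 mm of centre; timer midway between the coasters, carton centred in the marks, both flat, within 15 mm each way; packet flat on the carton, centres within 15 mm; long sides along the row within 0.2 rad; all at rest, released (horizontal distance between white_bottle and coaster_green below 0.012 m and angle between each of white_bottle, amber_bottle, timer, filter_carton, tissue_packet's own z axis and vertical below 0.1 rad and z of white_bottle in the frame of coaster_green between 0 and 0.008 m and horizontal distance between amber_bottle and coaster_yellow below 0.012 m and z of amber_bottle in the frame of coaster_yellow between 0 and 0.008 m and x of timer in the frame of mat between -0.07 and -0.04 m and y of timer in the frame of mat between -0.015 and 0.015 m and z of timer in the frame of mat between -0.002 and 0.007 m and angle between the y axis of timer and the y axis of mat, either way round below 0.2 rad and x of filter_carton in the frame of mat between 0.04 and 0.07 m and y of filter_carton in the frame of mat between -0.015 and 0.015 m and z of filter_carton in the frame of mat between -0.002 and 0.007 m and angle between the x axis of filter_carton and the y axis of mat, either way round below 0.2 rad and horizontal distance between tissue_packet and filter_carton below 0.015 m and angle between the y axis of tissue_packet and the x axis of filter_carton, either way round below 0.2 rad and z of tissue_packet in the frame of filter_carton between 0.022 and 0.031 m and linear speed of each of white_bottle, amber_bottle, timer, filter_carton, tissue_packet below 0.02 m/s); the robot touches nothing.
It fails at once if a bottle is knocked or tipped over (more than 0.7 rad) (angle between any of white_bottle, amber_bottle's own z axis and vertical above 0.7 rad).
It fails at once if the brown lamp carton is moved more than 20 mm or tipped (distance of lamp_carton from where it was at the start of the episode above 0.02 m or angle between lamp_carton's own z axis and vertical above 0.3 rad).
It also fails if it takes over 109 s, if anything falls off the work surface, if the arm or the gripper's body presses on something with over 40 N, if the wrist force passes 120 N, or if a joint passes its speed limit or range.

### The arm

A 7-joint arm with a two-finger parallel gripper is mounted at the origin on a cart in front of the work surface, level with it; the furniture and walls round the work are solid. World frame = base frame: x ahead of the robot, y to its left, z up, the work surface at z = 0. Lengths are in m, angles in rad, forces in N, time in s.
With the tool pointing down it reaches from about 0.425 to 0.925 m from the base axis. Payload 6.8 kg.
Tool frame: the origin (TCP) lies midway between the tips of the shut fingers; the grasp point (between the pads) lies 19 mm behind it; z points along the fingers, y is the line along which they close (so a half turn about z gives the same grasp; the last joint's range is limited). The gripper opens to 85 mm and grips with 20 to 120 N. Pads are 22 mm wide; open, the fingers measure 114 mm over their backs; the gripper's body (76 mm by 85 mm) begins 54 mm behind the grasp point. The pads swing forward as they close: fully open they stand 13 mm farther back than shut.
Start: joints at [-1.418, 0.477, 0.022, 1.555, -0.011, 1.109, -0.083], TCP at [0.174, 0.652, 0.231] pointing down, gripper open.
Joint ranges: [-2.96, 2.96], [-0.34, 2.1], [-1.41, 1.46], [0.24, 2.44], [-1.37, 4.51], [0.17, 1.92], [-2.96, 2.96]. Speed limits (rad/s): [2.39, 2.39, 3.14, 3.14, 3.14, 3.14, 3.14].

### API

Orientations are given as a unit quaternion [w, x, y, z].
In Python, from station import bot, imaging gives the robot as it stands.
- The arm moves only by the tool move_arm, never from a script. Its argument "commands" is a list that holds one entry, the list of rows, each a list of 7 numbers: the shift along the tool's x, y, z in m, then the turn, a rotation vector about the tool's x, y, z in degrees, then the finger opening in m, from 0 to 0.0854. In form: [[[x, y, z, rx, ry, rz, grip], ...]]. A call has 1 to 20 rows; each row shifts and turns the commanded pose from where the row before left it, along the tool's axes as they then stand; what a row does not reach is not made up. A row lasts 1/8 s, in which the tool goes at most 62.5 mm and 10.7 degrees, less where a joint would pass 70% of its speed; a pose out of reach is approached as far as the arm can. A call is refused whole if a number of a shift passes 0.0625 or a number of a turn 10.7, either way. A call with a gripper value outside its range is refused whole. The fingers move at their own pace and stop on an object; "squeeze" is the grip in N (left out, the last holds). Time passes only in rows, so rows that do not move let the fingers close. It gives the time, the measured TCP pose, the force, the opening and the grip force at its end, in the units of the state.
- bot.get_obs(): the state, without advancing time (a new reading comes with each control period).
- imaging.read_camera(name): name is "side" or "top" or "wrist"; returns the picture (480x640x3 uint8, red, green, blue); there is no depth.
- imaging.calibration(name): a dict with "intrinsics" (3x3 intrinsics, pixels), "k1" (the pictures are not rectified: a ray, as slopes to the right and down, at radius r is drawn at 1 + k1 r^2 times it, then the intrinsics apply), "extrinsics" (4x4, takes a point from camera to world coordinates); the wrist camera has in their place "mount" (4x4, takes a point from camera to tool coordinates, whose origin is the TCP and whose axes are the flange's). Camera axes: x right, y down, z forward; pixel columns grow to the right and rows downward; lengths in m; the calibration is good to about 2 mm. A picture is of the moment at which its call begins: read the wrist's pose just before it. calibration takes no time and is no camera call.
- bot.hand_in(): hands the job in; it is judged then, once.
The state is a dict: "t": time; "q": joint angles; "joint_vel": joint speeds; "joint_torque": joint torques, N m; "eef_pos": TCP position; "tool_rot": TCP orientation; "contact_force": force on the tool from outside, world axes, zero at the start; "torque": the same for the moment, N m; "gripper_width": opening from 0.0 (shut) to 1.0 (fully open); "grasp_force": force on a finger pad.
Only numpy, scipy, OpenCV 4.12 (cv2) and the standard library are available. Lean on these libraries where they do the work, as an engineer would, in place of code of your own. Each camera call takes 0.05 s, during which the arm holds its last target. There are 200 camera calls.

## Working session

There is one attempt and no reset: what is moved stays moved. The work goes in short steps, Python scripts to look and compute and a tool call to move; the robot and the scene stay as the last step left them, time stands still between calls to the robot, and variables do not carry over. Pictures are saved under pics/ and viewed, at most 14 in all, crops included, and the job is handed in when it is done.

Besides the shell and the picture viewer there is one more tool, called after "Request:" as name([rows], argument=value, ...), one row to a line, values as JSON. move_arm: Moves the arm, as the interface text tells. Its arguments: {"type":"object","properties":{"commands":{"type":"array","items":{"type":"array","items":{"type":"array","items":{"type":"number"}}}},"squeeze":{"type":"number"}},"required":["commands"]}

```bash
mkdir -p pics; ls; python3 - <<'E'
from station import bot, imaging
import cv2
o=bot.get_obs();print({k:o[k] for k in('t','eef_pos','tool_rot','gripper_width','contact_force')})
for n in('top','side','wrist'):
    c=imaging.calibration(n);print(n,c)
    cv2.imwrite(f'pics/{n}0.png',imaging.read_camera(n)[:,:,::-1])
E
```

```text
pics
{'t': 0.0, 'eef_pos': array([0.17387947, 0.65159819, 0.23031736]), 'tool_rot': array([-7.32639885e-05,  1.30018230e-01,  9.91511165e-01, -9.29938942e-04]), 'gripper_width': 1.0006684846190308, 'contact_force': array([ 0.60091957, -0.04595418,  0.49262098])}
top {'intrinsics': array([[486.69509814,   0.        , 316.4819009 ],
       [  0.        , 486.69509814, 239.06709845],
       [  0.        ,   0.        ,   1.        ]]), 'k1': -0.11034774711849646, 'extrinsics': array([[-0.0083156 , -0.98815349,  0.15324339,  0.28528556],
       [-0.99988698,  0.00629727, -0.01365143,  0.01953447],
       [ 0.01252469, -0.15333959, -0.98809418,  1.33139041],
       [ 0.        ,  0.        ,  0.        ,  1.        ]])}
side {'intrinsics': array([[498.76264022,   0.        , 315.72519828],
       [  0.        , 498.76264022, 242.04755797],
       [  0.        ,   0.        ,   1.        ]]), 'k1': -0.0874157213773936, 'extrinsics': array([[ 0.94631987, -0.15418721,  0.28408626,  0.10271672],
       [-0.32240136, -0.51320679,  0.79540943, -1.02437039],
       [ 0.02315304, -0.84430155, -0.53536795,  0.73148552],
       [ 0.        ,  0.        ,  0.        ,  1.        ]])}
wrist {'intrinsics': array([[396.69611464,   0.        , 331.85040837],
       [  0.        , 396.69611464, 238.03814457],
       [  0.        ,   0.        ,   1.        ]]), 'k1': -0.06318950347603919, 'mount': array([[-9.87254304e-04, -9.64520158e-01, -2.64007366e-01,
         6.74473869e-02],
       [ 9.99999336e-01, -7.95174806e-04, -8.34414286e-04,
         8.29545778e-04],
       [ 5.94877393e-04, -2.64008015e-01,  9.64520303e-01,
        -1.41006689e-01],
       [ 0.00000000e+00,  0.00000000e+00,  0.00000000e+00,
         1.00000000e+00]])}
```

View pics/top0.png

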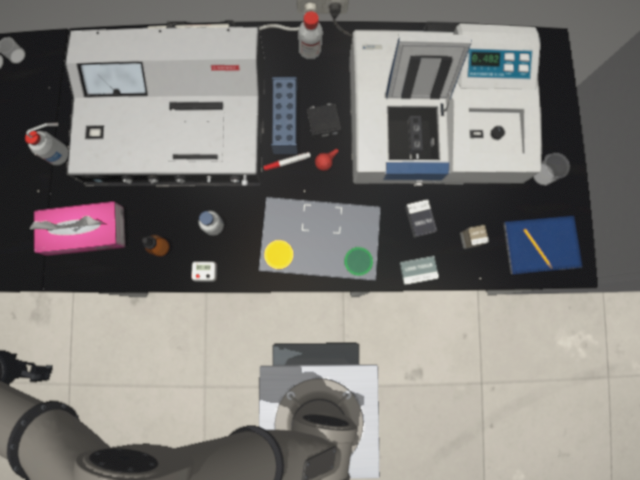

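View pics/side0.png

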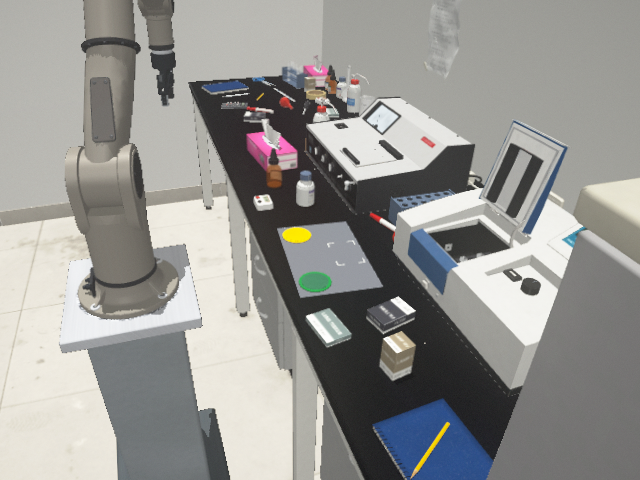

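The top view shows, by pixel: white bottle (210,222), amber bottle (155,244), timer (204,271), yellow coaster (279,254), green coaster (358,262), carton (421,217), packet (419,270) and lamp carton (474,236). The side view shows the same items at about (305,190), (274,170), (263,202), (297,235), (315,282), (390,315), (328,327) and (397,355). Next I'll zoom in and turn these into positions.

```bash
cat > h.py <<'E'
from station import bot, imaging
import numpy as np, cv2
from scipy.spatial.transform import Rotation as R
def cam(n):
    c=imaging.calibration(n)
    if n=='wrist':
        o=bot.get_obs();q=o['tool_rot'];T=np.eye(4);T[:3,:3]=R.from_quat(np.r_[q[1:],q[0]]).as_matrix();T[:3,3]=o['eef_pos']
        return c['intrinsics'],c['k1'],T@c['mount']
    return c['intrinsics'],c['k1'],c['extrinsics']
def rays(C,uv):
    K,k1,E=C;d=(np.atleast_2d(uv).astype(float)-K[:2,2])/np.array([K[0,0],K[1,1]])
    s=d.copy()
    for _ in range(30): s=d/(1+k1*(s**2).sum(1,keepdims=True))
    v=np.c_[s,np.ones(len(s))]@E[:3,:3].T
    return E[:3,3],v
def at_z(C,uv,z):
    o,v=rays(C,uv);return o+v*((z-o[2])/v[:,2:])
def proj(C,P):
    K,k1,E=C;p=(np.atleast_2d(P)-E[:3,3])@E[:3,:3];s=p[:,:2]/p[:,2:]
    s=s*(1+k1*(s**2).sum(1,keepdims=True));return s*[K[0,0],K[1,1]]+K[:2,2]
def tri(views): # [(C,uv),...]
    A=np.zeros((3,3));b=np.zeros(3);L=[]
    for C,uv in views:
        o,v=rays(C,uv);v=v[0]/np.linalg.norm(v[0]);M=np.eye(3)-np.outer(v,v);A+=M;b+=M@o;L.append((M,o))
    p=np.linalg.solve(A,b);return p,[np.linalg.norm(M@(p-o)) for M,o in L]
E
python3 - <<'E'
from h import *
T=cam('top');S=cam('side')
for n,a,b in [('whitecap',(209,215),(306,175)),('amber top',(148,239),(274,152)),('timer',(204,271),(263,201)),('yellow',(279,254),(297,235)),('green',(358,262),(315,282)),('carton',(420,212),(390,312)),('packet',(419,268),(328,324)),('lamp',(474,232),(398,343))]:
    p,e=tri([(T,a),(S,b)]);print(n,p.round(3),np.round(e,3),at_z(T,a,0.005)[0].round(3))
im=cv2.imread('pics/top0.png');a=cv2.resize(im[190:290,130:300],None,fx=4,fy=4,interpolation=2);b=cv2.resize(im[190:290,330:500],None,fx=4,fy=4,interpolation=2)
s=cv2.imread('pics/side0.png')
cv2.imwrite('pics/c1.png',np.vstack([np.hstack([a[:, :],])[:300*1+100],b])[:800][::1][:, :680] if 0 else cv2.resize(np.vstack([a,b]),(510,600)))
E
```

```text
whitecap [0.537 0.281 0.099] [0.005 0.005] [0.561 0.3   0.005]
amber top [0.474 0.431 0.12 ] [0.002 0.002] [0.494 0.47  0.005]
timer [0.403 0.308 0.016] [0. 0.] [0.404 0.31  0.005]
yellow [0.45  0.104 0.005] [0. 0.] [0.45  0.104 0.005]
green [ 0.428 -0.113  0.003] [0.001 0.001] [ 0.427 -0.112  0.005]
carton [ 0.555 -0.284  0.017] [0.009 0.009] [ 0.566 -0.29   0.005]
packet [ 0.405 -0.278  0.015] [0.003 0.003] [ 0.409 -0.281  0.005]
lamp [ 0.495 -0.42   0.064] [0.003 0.003] [ 0.508 -0.442  0.005]
```

View pics/c1.png

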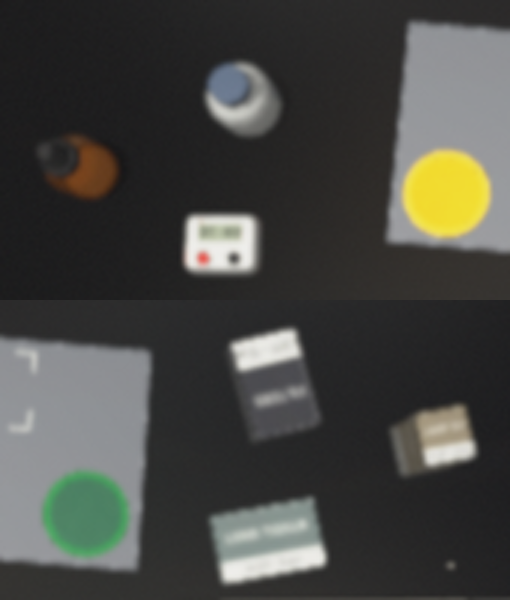

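The carton's long side looks fore-aft, so it will need a quarter turn. Moving to a wrist view over the left group.

Request:
move_arm([
  [[0, 0, 0, 0, 0, -7.5, 0.0854], [0, 0, 0, 0, 0, -7.5, 0.0854], [-0.033, -0.04, -0.009, 0, 0, 0, 0.0854], [-0.033, -0.04, -0.009, 0, 0, 0, 0.0854], [-0.033, -0.04, -0.009, 0, 0, 0, 0.0854], [-0.033, -0.04, -0.009, 0, 0, 0, 0.0854], [-0.033, -0.04, -0.009, 0, 0, 0, 0.0854], [-0.033, -0.04, -0.009, 0, 0, 0, 0.0854], [-0.033, -0.04, -0.009, 0, 0, 0, 0.0854], [-0.033, -0.04, -0.009, 0, 0, 0, 0.0854], [0, 0, 0, 0, 0, 0, 0.0854], [0, 0, 0, 0, 0, 0, 0.0854]],
], squeeze=40)

```text
t: 1.65
eef_pos: [0.4379, 0.3328, 0.3031]
tool_rot: [-0.0, -0.001, 1.0, 0.0]
contact_force: [-0.0, 0.2, -0.7]
gripper_width: 0.998
grasp_force: 0.0
```

```bash
cat >> h.py <<'E'
def snap(n): # wrist picture with its camera, saved
    import pickle
    C=cam('wrist');im=imaging.read_camera('wrist')[:,:,::-1];cv2.imwrite(f'pics/{n}.png',im);pickle.dump(C,open(f'pics/{n}.pkl','wb'))
def lc(n):
    import pickle;return pickle.load(open(f'pics/{n}.pkl','rb'))
E
python3 -c "
from h import *
snap('w1')"
```

```text
(no output)
```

View pics/w1.png

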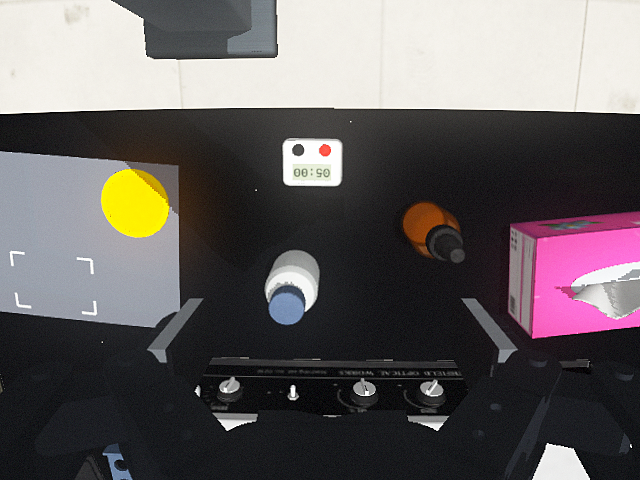

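Wrist view w1 shows the timer at (313,163), squared to the axes, white cap top (287,308), amber tip (457,255), yellow coaster (135,203) and corner marks (11,253), (94,260), (96,314), (17,307). Now to combine these with the top camera.

```bash
python3 - <<'E'
from h import *
T=cam('top');S=cam('side');W=lc('w1')
for n,a,b,z in [('cap',(206,218),(287,308),.102),('amber',(145.5,241),(457,255),.132),('timer',(204,271),(313,163),.02),('yellow',(279,254),(135,203),.005)]:
    p,e=tri([(T,a),(W,b)]);print(n,p.round(3),np.round(e,3),at_z(W,b,z)[0].round(3),at_z(T,a,z)[0].round(3))
# coaster centroid by colour
for nm,C in(('top0',T),('w1',W)):
    h=cv2.cvtColor(cv2.imread(f'pics/{nm}.png'),cv2.COLOR_BGR2HSV)
    for col,lo,hi in(('yel',(24,150,80),(34,255,255)),('grn',(55,90,50),(90,255,255)),('blue',(100,60,60),(118,255,255))):
        m=cv2.inRange(h,lo,hi);_,_,st,c=cv2.connectedComponentsWithStats(m)
        for i in range(1,len(st)):
            if st[i,4]>60: print(nm,col,st[i,4],c[i].round(1),at_z(C,c[i],.005 if col!='blue' else .102)[0].round(4))
print('marks',at_z(W,[(11,253),(94,260),(96,314),(17,307)],.002).round(3))
print('timer corners',at_z(W,[(284,139),(342,139),(342,186),(284,186)],.02).round(3))
E
```

```text
cap [0.535 0.29  0.094] [0.001 0.001] [0.532 0.291 0.102] [0.533 0.287 0.102]
amber [0.469 0.434 0.137] [0.002 0.002] [0.47  0.437 0.132] [0.469 0.433 0.132]
timer [ 0.406  0.312 -0.005] [0. 0.] [0.404 0.314 0.02 ] [0.403 0.307 0.02 ]
yellow [ 0.451  0.105 -0.003] [0. 0.] [0.449 0.109 0.005] [0.45  0.104 0.005]
top0 yel 582 [278.4 254.1] [0.45   0.1061 0.005 ]
top0 grn 86 [491.6  58.1] [ 1.045  -0.5365  0.005 ]
top0 grn 610 [358.1 260.8] [ 0.4298 -0.1126  0.005 ]
top0 blue 62 [284.6 111.4] [0.8236 0.0852 0.102 ]
top0 blue 62 [ 54.5 156.8] [0.7062 0.7111 0.102 ]
top0 blue 969 [416.6 170.4] [ 0.6577 -0.2633  0.102 ]
top0 blue 94 [205.6 217.5] [0.5342 0.2885 0.102 ]
top0 blue 3474 [543.3 244.2] [ 0.4585 -0.5948  0.102 ]
w1 yel 3520 [134.3 203. ] [0.4493 0.1084 0.005 ]
w1 blue 1160 [286.8 305.3] [0.5296 0.2911 0.102 ]
w1 blue 491 [115.8 462.7] [0.7234 0.0929 0.102 ]
marks [[ 0.51  -0.059  0.002]
 [ 0.519  0.047  0.002]
 [ 0.59   0.038  0.002]
 [ 0.583 -0.068  0.002]]
timer corners [[0.379 0.284 0.02 ]
 [0.38  0.344 0.02 ]
 [0.429 0.344 0.02 ]
 [0.429 0.282 0.02 ]]
```

Request:
move_arm([
  [[-0.031, -0.014, 0.034, 0, 0, 0, 0.0854], [-0.031, -0.014, 0.034, 0, 0, 0, 0.0854], [-0.032, -0.015, 0.034, 0, 0, 0, 0.0854], [0, 0, 0.04, 0, 0, 0, 0.0854], [0, 0, 0.04, 0, 0, 0, 0.0854], [0, 0, 0.04, 0, 0, 0, 0.0854], [0, 0, 0.038, 0, 0, 0, 0.0854], [0, 0, 0, 0, 0, 0, 0.0854], [0, 0, 0, 0, 0, 0, 0.04], [0, 0, 0, 0, 0, 0, 0.04], [0, 0, 0, 0, 0, 0, 0.04], [0, 0, 0, 0, 0, 0, 0.04]],
], squeeze=40)

```text
t: 3.2
eef_pos: [0.5336, 0.2907, 0.0455]
tool_rot: [0.001, -0.001, 1.0, 0.001]
contact_force: [-1.2, -0.1, 8.1]
gripper_width: 0.627
grasp_force: 42.0
```

Request:
move_arm([
  [[0, 0, -0.03, 0, 0, 0, 0.04], [0, 0, -0.055, 0, 0, 0, 0.04], [0, 0, -0.06, 0, 0, 0, 0.04], [0, 0, -0.055, 0, 0, 0, 0.04], [0.01, -0.05, 0, 0, 0, 0, 0.04], [0.017, -0.052, 0, 0, 0, 0, 0.04], [0.017, -0.052, 0, 0, 0, 0, 0.04], [0.017, -0.052, 0, 0, 0, 0, 0.04], [0.017, -0.052, 0, 0, 0, 0, 0.04], [0.016, -0.052, 0, 0, 0, 0, 0.04], [0, 0, 0, 0, 0, 0, 0.04], [0, 0, 0, 0, 0, 0, 0.04]],
])

```text
t: 4.7
eef_pos: [0.4389, -0.0202, 0.2439]
tool_rot: [0.001, -0.0, 1.0, 0.0]
contact_force: [-0.6, 0.4, -1.4]
gripper_width: 0.621
grasp_force: 43.1
```

```bash
python3 -c "
from h import *
snap('w2')"
```

```text
(no output)
```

View pics/w2.png

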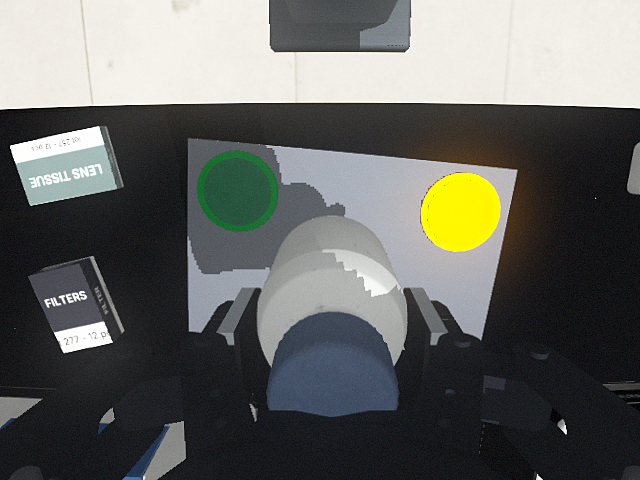

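```bash
python3 - <<'E'
from h import *
W=lc('w2');im=cv2.imread('pics/w2.png')
h=cv2.cvtColor(im,cv2.COLOR_BGR2HSV)
for n,lo,hi in(('g',(55,90,30),(90,255,255)),('y',(24,150,80),(34,255,255))):
    m=cv2.inRange(h,lo,hi);m[:, :150]=0;m[260:]=0
    c=max(cv2.findContours(m,0,2)[0],key=cv2.contourArea);e=cv2.fitEllipse(c);print(n,e,at_z(W,e[0],.005).round(4))
print('base front',at_z(W,[(335,216)],.1984).round(4),'cap front',at_z(W,[(333,312)],.3004).round(4))
th=np.linspace(0,2*np.pi,5)[:4]
for x in(.43,.435,.44): print(x,proj(W,[[x-.028,-.02,.1984],[x-.0175,-.02,.3004]]).round(1).tolist())
print('carton',at_z(W,[(29,276),(93,258),(107,346),(64,353)],.026).round(3).tolist())
print('packet',at_z(W,[(10,143),(101,126),(117,190),(30,206)],.014).round(3).tolist())
E
```

```text
g ((237.08290100097656, 190.8134765625), (78.3827896118164, 82.60301208496094), 136.11251831054688) [[ 0.4286 -0.1108  0.005 ]]
y ((459.9285888671875, 211.39984130859375), (74.96918487548828, 81.1051025390625), 47.375343322753906) [[0.4489 0.1065 0.005 ]]
base front [[ 0.4118 -0.0178  0.1984]] cap front [[ 0.4126 -0.0191  0.3004]]
0.43 [[330.4, 195.8], [329.0, 311.6]]
0.435 [[330.4, 206.2], [329.1, 330.9]]
0.44 [[330.4, 216.4], [329.1, 349.5]]
carton [[0.51, -0.324, 0.026], [0.49, -0.252, 0.026], [0.587, -0.254, 0.026], [0.597, -0.304, 0.026]]
packet [[0.379, -0.326, 0.014], [0.366, -0.232, 0.014], [0.426, -0.225, 0.014], [0.441, -0.317, 0.014]]
```

Bottle held, centred at about (0.4395,-0.019). The green coaster measures (0.4286,-0.1108) and the yellow (0.449,0.107). Placing it now.

Request:
move_arm([
  [[0.006, -0.046, 0, 0, 0, 0, 0.04], [0.005, -0.045, 0, 0, 0, 0, 0.04], [0, 0, 0.04, 0, 0, 0, 0.04], [0, 0, 0.05, 0, 0, 0, 0.04], [0, 0, 0.05, 0, 0, 0, 0.04], [0, 0, 0.036, 0, 0, 0, 0.04], [0, 0, 0.012, 0, 0, 0, 0.04], [0, 0, 0.005, 0, 0, 0, 0.04], [0, 0, 0, 0, 0, 0, 0.04], [0, 0, 0, 0, 0, 0, 0.04], [0, 0, 0, 0, 0, 0, 0.0854], [0, 0, 0, 0, 0, 0, 0.0854], [0, 0, 0, 0, 0, 0, 0.0854], [0, 0, 0, 0, 0, 0, 0.0854]],
])

```text
t: 6.5
eef_pos: [0.4278, -0.1116, 0.0503]
tool_rot: [0.0, -0.0, 1.0, 0.0]
contact_force: [0.7, -0.3, -0.8]
gripper_width: 1.001
grasp_force: 0.0
```

Request:
move_arm([
  [[0, 0, -0.04, 0, 0, 0, 0.0854], [0, 0, -0.055, 0, 0, 0, 0.0854], [0, 0, -0.055, 0, 0, 0, 0.0854], [0, 0, -0.05, 0, 0, 0, 0.055], [-0.004, 0.054, 0, 0, 0, 0, 0.055], [-0.004, 0.055, 0, 0, 0, 0, 0.055], [-0.004, 0.055, 0, 0, 0, 0, 0.055], [-0.004, 0.055, 0, 0, 0, 0, 0.055], [-0.004, 0.055, 0, 0, 0, 0, 0.055], [-0.004, 0.055, 0, 0, 0, 0, 0.055], [-0.004, 0.055, 0, 0, 0, 0, 0.055], [-0.004, 0.055, 0, 0, 0, 0, 0.055], [-0.005, 0.054, 0, 0, 0, 0, 0.055], [-0.005, 0.054, 0, 0, 0, 0, 0.055], [0, 0, 0, 0, 0, 0, 0.055], [0, 0, 0, 0, 0, 0, 0.055]],
])

```text
t: 8.5
eef_pos: [0.4693, 0.4347, 0.2497]
tool_rot: [-0.0, -0.0, 1.0, -0.001]
contact_force: [-0.3, 0.1, -0.7]
gripper_width: 0.645
grasp_force: 0.0
```

```bash
python3 -c "
from h import *
snap('w3')"
```

```text
(no output)
```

View pics/w3.png

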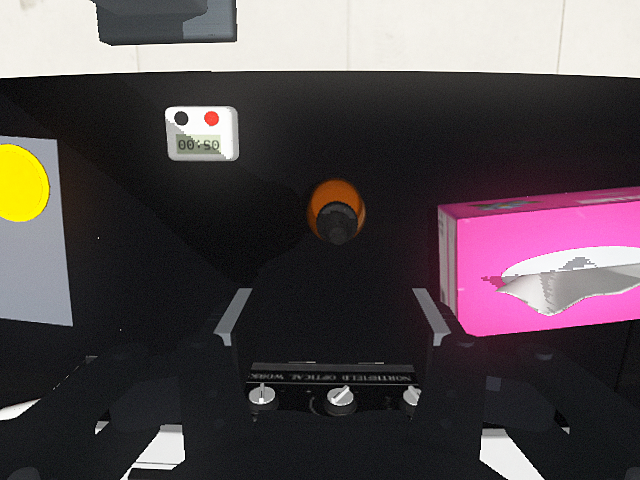

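w3 shows the amber tip at about (338,233), its body front edge at (336,180), and the left top edge of the pink box at (440-456,207-335).

```bash
python3 - <<'E'
from h import *
W=lc('w3');W1=lc('w1')
print('tip',at_z(W,(338,233),.132).round(4),tri([(W,(338,233)),(W1,(457,255))]))
print('box',at_z(W,[(440,207),(456,335)],.09).round(3),tri([(W,(456,335)),(W1,(532,337))]),tri([(W,(440,207)),(W1,(510,225))]))
im=cv2.imread('pics/w3.png')
print('timer',at_z(W,[(166,107),(238,107),(238,161),(166,160)],.02).round(3).tolist())
E
```

```text
tip [[0.4692 0.4394 0.132 ]] (array([0.47142767, 0.43934903, 0.126578  ]), [np.float64(0.0007782532827858664), np.float64(0.0007782532827859947)])
box [[0.459 0.519 0.09 ]
 [0.57  0.541 0.09 ]] (array([0.58143891, 0.54761369, 0.07067491]), [np.float64(0.0008792299233674417), np.float64(0.0008792299233673963)]) (array([ 0.47905329,  0.54709391, -0.01291997]), [np.float64(0.00016087314537564288), np.float64(0.00016087314537562727)])
timer [[0.38, 0.285, 0.02], [0.381, 0.351, 0.02], [0.429, 0.348, 0.02], [0.428, 0.28, 0.02]]
```

Request:
move_arm([
  [[-0.001, 0.003, 0.03, 0, 0, 0, 0.055], [0, 0, 0.045, 0, 0, 0, 0.055], [0, 0, 0.045, 0, 0, 0, 0.055], [0, 0, 0.029, 0, 0, 0, 0.055], [0, 0, 0, 0, 0, 0, 0.055], [0, 0, 0, 0, 0, 0, 0.01], [0, 0, 0, 0, 0, 0, 0.01], [0, 0, 0, 0, 0, 0, 0.01], [0, 0, 0, 0, 0, 0, 0.01], [0, 0, 0, 0, 0, 0, 0.01]],
])

```text
t: 9.8
eef_pos: [0.4714, 0.439, 0.1034]
tool_rot: [0.001, -0.0, 1.0, 0.001]
contact_force: [0.2, -1.5, 7.7]
gripper_width: 0.251
grasp_force: 39.4
```

Request:
move_arm([
  [[0, 0, -0.02, 0, 0, 0, 0.01], [0, 0, -0.05, 0, 0, 0, 0.01], [0, 0, -0.05, 0, 0, 0, 0.01], [0.003, -0.046, 0, 0, 0, 0, 0.01], [0.003, -0.048, 0, 0, 0, 0, 0.01], [0.003, -0.048, 0, 0, 0, 0, 0.01], [0.003, -0.048, 0, 0, 0, 0, 0.01], [0.003, -0.048, 0, 0, 0, 0, 0.01], [0.003, -0.048, 0, 0, 0, 0, 0.01], [0.004, -0.046, 0, 0, 0, 0, 0.01], [0, 0, 0, 0, 0, 0, 0.01], [0, 0, 0, 0, 0, 0, 0.01]],
])

```text
t: 11.3
eef_pos: [0.4489, 0.1072, 0.2223]
tool_rot: [0.001, -0.001, 1.0, 0.001]
contact_force: [0.1, 0.6, -0.6]
gripper_width: 0.246
grasp_force: 39.6
```

```bash
python3 -c "
from h import *
snap('w4')"
```

```text
(no output)
```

View pics/w4.png

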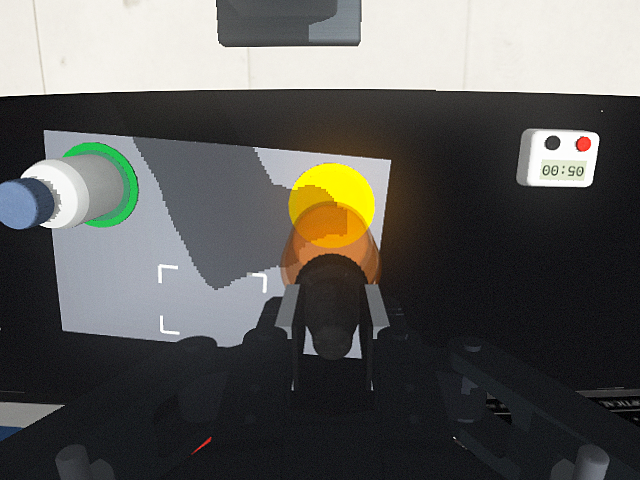

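w4 shows the yellow coaster at (332,206), the amber bottle upright with its base front edge at (333,201), and the white bottle on green with its base near (103,185).

```bash
python3 - <<'E'
from h import *
W=lc('w4')
print('yel',at_z(W,[(332,205.5),(289,206),(376,206)],.005).round(4).tolist(),'base front',at_z(W,(333,201),.119).round(4))
m=cv2.inRange(cv2.cvtColor(cv2.imread('pics/w4.png'),cv2.COLOR_BGR2HSV),(50,120,60),(90,255,255))
c=max(cv2.findContours(m,0,2)[0],key=cv2.contourArea)[:,0].astype(float)
P=at_z(W,c,.005)[:,:2]
th=np.linspace(0,2*np.pi,9)[:8]
from scipy.optimize import least_squares
right=P[c[:,0]>125];print('green right edge x range',P[:,1].max().round(4),P[:,0].min().round(4),P[:,0].max().round(4))
for x,y in((.4286,-.1108),): print('proj base',proj(W,np.c_[x+.028*np.cos(th),y+.028*np.sin(th),0*th+.005]).round(0).tolist())
E
```

```text
yel [[0.4491, 0.1083, 0.005], [0.4496, 0.0688, 0.005], [0.4496, 0.1486, 0.005]] base front [[0.4248 0.1088 0.119 ]]
green right edge x range -0.0706 0.3902 0.4692
proj base [[99.0, 214.0], [118.0, 205.0], [124.0, 184.0], [113.0, 162.0], [91.0, 154.0], [72.0, 163.0], [67.0, 185.0], [78.0, 206.0]]
```

Request:
move_arm([
  [[0.001, 0, 0.04, 0, 0, 0, 0.01], [0, 0, 0.045, 0, 0, 0, 0.01], [0, 0, 0.02, 0, 0, 0, 0.01], [0, 0, 0.008, 0, 0, 0, 0.01], [0, 0, 0, 0, 0, 0, 0.01], [0, 0, 0, 0, 0, 0, 0.01], [0, 0, 0, 0, 0, 0, 0.05], [0, 0, 0, 0, 0, 0, 0.05], [0, 0, 0, 0, 0, 0, 0.05], [0, 0, -0.03, 0, 0, 0, 0.05], [0, 0, -0.05, 0, 0, 0, 0.0854], [0, 0, -0.05, 0, 0, 0, 0.0854]],
])

```text
t: 12.85
eef_pos: [0.4472, 0.1063, 0.2396]
tool_rot: [-0.0, -0.0, 1.0, -0.0]
contact_force: [1.0, 0.7, -0.9]
gripper_width: 0.975
grasp_force: 0.0
```

```bash
python3 -c "
from h import *
print(bot.get_obs()['q'].round(3))"
```

```text
[-0.595  0.104  0.245  2.052 -0.03   0.989  1.236]
```

Request:
move_arm([
  [[0, 0, 0, 0, 0, -10, 0.0854], [0, 0, 0, 0, 0, -10, 0.0854], [0, 0, 0, 0, 0, -10, 0.0854], [0, 0, 0, 0, 0, -10, 0.0854], [0, 0, 0, 0, 0, -10, 0.0854], [0, 0, 0, 0, 0, -10, 0.0854], [0, 0, 0, 0, 0, -10, 0.0854], [0, 0, 0, 0, 0, -10, 0.0854], [0, 0, 0, 0, 0, -10, 0.0854], [-0.052, 0.011, 0, 0, 0, 0, 0.0854], [-0.052, 0.011, 0, 0, 0, 0, 0.0854], [-0.052, 0.011, 0, 0, 0, 0, 0.0854], [-0.053, 0.01, 0, 0, 0, 0, 0.0854], [0, 0, 0.05, 0, 0, 0, 0.0854], [0, 0, 0.05, 0, 0, 0, 0.0854], [0, 0, 0, 0, 0, 0, 0.0854], [0, 0, 0, 0, 0, 0, 0.0854]],
])

```text
t: 14.98
eef_pos: [0.4052, 0.3159, 0.1398]
tool_rot: [-0.001, 0.707, -0.707, 0.0]
contact_force: [0.5, 0.3, 0.3]
gripper_width: 1.001
grasp_force: 0.0
```

Request:
move_arm([
  [[0, 0, 0.04, 0, 0, 0, 0.0854], [0, 0, 0.05, 0, 0, 0, 0.0854], [0, 0, 0.035, 0, 0, 0, 0.0854], [0, 0, 0.011, 0, 0, 0, 0.0854], [0, 0, 0, 0, 0, 0, 0.0854], [0, 0, 0, 0, 0, 0, 0.035], [0, 0, 0, 0, 0, 0, 0.035], [0, 0, 0, 0, 0, 0, 0.035], [0, 0, 0, 0, 0, 0, 0.035], [0, 0, 0, 0, 0, 0, 0.035]],
])

```text
t: 16.23
eef_pos: [0.4053, 0.3162, 0.0038]
tool_rot: [-0.001, 0.707, -0.707, 0.0]
contact_force: [-1.1, 0.0, 7.8]
gripper_width: 0.593
grasp_force: 40.7
```

Request:
move_arm([
  [[0, 0, -0.03, 0, 0, 2.7, 0.035], [0, 0, -0.055, 0, 0, 2.7, 0.035], [0, 0, -0.055, 0, 0, 0, 0.035], [0, 0, -0.055, 0, 0, 0, 0.035], [0.05, -0.011, 0, 0, 0, 0, 0.035], [0.053, -0.011, 0, 0, 0, 0, 0.035], [0.053, -0.011, 0, 0, 0, 0, 0.035], [0.053, -0.011, 0, 0, 0, 0, 0.035], [0.053, -0.01, 0, 0, 0, 0, 0.035], [0.05, -0.01, 0, 0, 0, 0, 0.035], [0, 0, 0, 0, 0, 0, 0.035], [0, 0, 0, 0, 0, 0, 0.035]],
])

```text
t: 17.73
eef_pos: [0.439, -0.0007, 0.1976]
tool_rot: [0.0, -0.673, 0.739, 0.0]
contact_force: [-0.2, -0.0, -0.5]
gripper_width: 0.593
grasp_force: 43.3
```

```bash
python3 -c "
from h import *
snap('w5')"
```

```text
(no output)
```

View pics/w5.png

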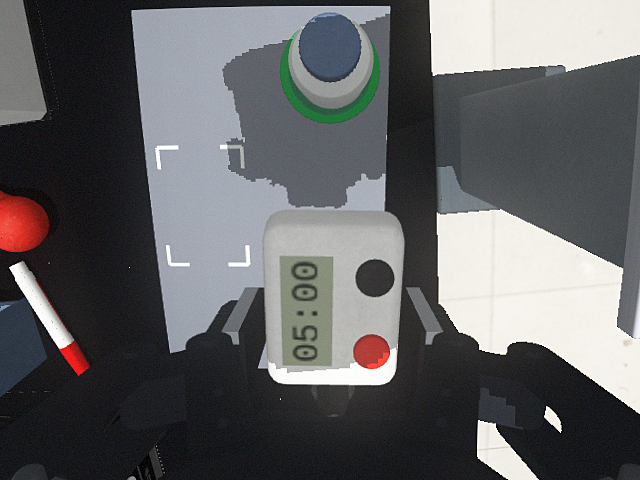

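w5 shows the timer held flat, top corners about (267,214), (402,214), (398,382) and (270,382). The marks are at (156,148), (243,148), (248,265) and (168,265).

```bash
python3 - <<'E'
from h import *
W=lc('w5')
p=at_z(W,[(265,212),(404,212),(402,384),(267,384)],.2138);print(p.round(4),p.mean(0))
m=at_z(W,[(156,148),(243,148),(248,265),(168,265)],.002);print(m.round(4),m.mean(0))
E
```

```text
[[ 0.456  -0.0429  0.2138]
 [ 0.4116 -0.0387  0.2138]
 [ 0.415   0.0255  0.2138]
 [ 0.4644  0.0208  0.2138]] [ 0.43673219 -0.00880577  0.2138    ]
[[ 0.5809 -0.0667  0.002 ]
 [ 0.5074 -0.059   0.002 ]
 [ 0.5185  0.0433  0.002 ]
 [ 0.5914  0.0367  0.002 ]] [ 0.54956714 -0.01142992  0.002     ]
```

Request:
move_arm([
  [[-0.006, -0.001, 0.03, 0, 0, 0, 0.035], [0, 0, 0.05, 0, 0, 0, 0.035], [0, 0, 0.05, 0, 0, 0, 0.035], [0, 0, 0.04, 0, 0, 0, 0.035], [0, 0, 0.016, 0, 0, 0, 0.035], [0, 0, 0.005, 0, 0, 0, 0.035], [0, 0, 0, 0, 0, 0, 0.035], [0, 0, 0, 0, 0, 0, 0.035], [0, 0, 0, 0, 0, 0, 0.0854], [0, 0, 0, 0, 0, 0, 0.0854], [0, 0, 0, 0, 0, 0, 0.0854], [0, 0, -0.03, 0, 0, 0, 0.0854], [0, 0, -0.06, 0, 0, 0, 0.0854], [0, 0, -0.06, 0, 0, 0, 0.0854], [0, 0, -0.06, 0, 0, 0, 0.0854]],
])

```text
t: 19.65
eef_pos: [0.4401, 0.0046, 0.2184]
tool_rot: [0.0, -0.673, 0.739, -0.0]
contact_force: [1.8, 0.6, -0.5]
gripper_width: 1.002
grasp_force: 0.0
```

```bash
python3 -c "
from h import *
print(bot.get_obs()['q'].round(3))"
```

```text
[-0.225  0.1    0.077  2.108 -0.01   0.934  2.906]
```

Request:
move_arm([
  [[0, 0, 0, 0, 0, 10.2, 0.0854], [0, 0, 0, 0, 0, 10.2, 0.0854], [0, 0, 0, 0, 0, 10.2, 0.0854], [0, 0, 0, 0, 0, 10.2, 0.0854], [0, 0, 0, 0, 0, 10.2, 0.0854], [0, 0, 0, 0, 0, 10.2, 0.0854], [0, 0, 0, 0, 0, 10.2, 0.0854], [0.003, -0.05, -0.012, 0, 0, 0, 0.0854], [0.003, -0.05, -0.012, 0, 0, 0, 0.0854], [0.003, -0.05, -0.012, 0, 0, 0, 0.0854], [0.003, -0.05, -0.012, 0, 0, 0, 0.0854], [0.004, -0.048, -0.012, 0, 0, 0, 0.0854], [0, 0, 0, 0, 0, 0, 0.0854], [0, 0, 0, 0, 0, 0, 0.0854]],
])

```text
t: 21.4
eef_pos: [0.4815, -0.2397, 0.2758]
tool_rot: [-0.0, -0.115, 0.993, 0.0]
contact_force: [-0.0, 0.7, -0.3]
gripper_width: 1.0
grasp_force: 0.0
```

```bash
python3 -c "
from h import *
snap('w6')
cv2.imwrite('pics/top1.png',imaging.read_camera('top')[:,:,::-1])"
```

```text
(no output)
```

View pics/w6.png

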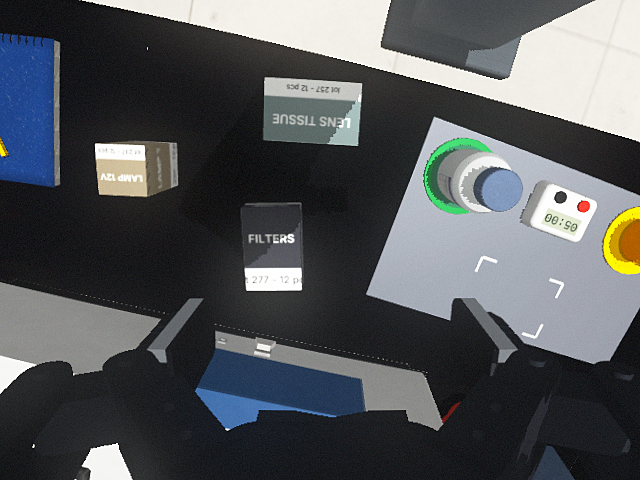

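w6 shows the carton top at about (245,207)-(302,290), the packet at (264,78)-(362,145), the lamp carton near (130,168) and the timer on the mat at (560,210). Now to measure these.

```bash
python3 - <<'E'
from h import *
W=lc('w6');T=cam('top')
def rep(n,C,c,z):
    p=at_z(C,c,z)[:,:2];l=[np.linalg.norm(p[i]-p[(i+1)%4]).round(3) for i in range(4)]
    d=p[1]-p[0]+p[2]-p[3];print(n,p.round(3).tolist(),'mean',p.mean(0).round(4),l,'deg',np.degrees(np.arctan2(d[1],d[0])).round(1))
rep('carton W',W,[(243,207),(300,206),(302,290),(246,290)],.026)
rep('carton T',T,[(406.7,205),(429,199.3),(437.3,231.7),(413.3,237)],.026)
rep('packet W',W,[(264,78),(362,82),(359,145),(264,140)],.014)
rep('packet T',T,[(400,262),(434.5,256),(438.5,277.5),(404,284.5)],.014)
rep('timer W',W,[(538,181),(597,197),(584,242),(525,222)],.022)
im=cv2.imread('pics/w6.png');cv2.imwrite('pics/c6.png',np.hstack([cv2.resize(im[190:310,220:340],(440,440),interpolation=2),cv2.resize(cv2.imread('pics/top1.png')[200:280,250:320],(350,440),interpolation=2)]))
E
```

```text
carton W [[0.509, -0.324], [0.495, -0.268], [0.583, -0.247], [0.597, -0.305]] mean [ 0.5458 -0.2863] [np.float64(0.057), np.float64(0.09), np.float64(0.06), np.float64(0.09)] deg 103.7
carton T [[0.581, -0.249], [0.597, -0.312], [0.506, -0.331], [0.492, -0.263]] mean [ 0.5442 -0.2886] [np.float64(0.065), np.float64(0.093), np.float64(0.069), np.float64(0.091)] deg -76.9
packet W [[0.383, -0.329], [0.365, -0.236], [0.424, -0.225], [0.44, -0.317]] mean [ 0.4032 -0.2767] [np.float64(0.094), np.float64(0.059), np.float64(0.094), np.float64(0.058)] deg 100.5
packet T [[0.425, -0.227], [0.44, -0.323], [0.381, -0.332], [0.363, -0.236]] mean [ 0.4023 -0.2792] [np.float64(0.098), np.float64(0.06), np.float64(0.098), np.float64(0.062)] deg -80.1
timer W [[0.415, -0.04], [0.416, 0.028], [0.464, 0.033], [0.459, -0.038]] mean [ 0.4383 -0.0046] [np.float64(0.068), np.float64(0.049), np.float64(0.071), np.float64(0.043)] deg 87.6
```

View pics/c6.png

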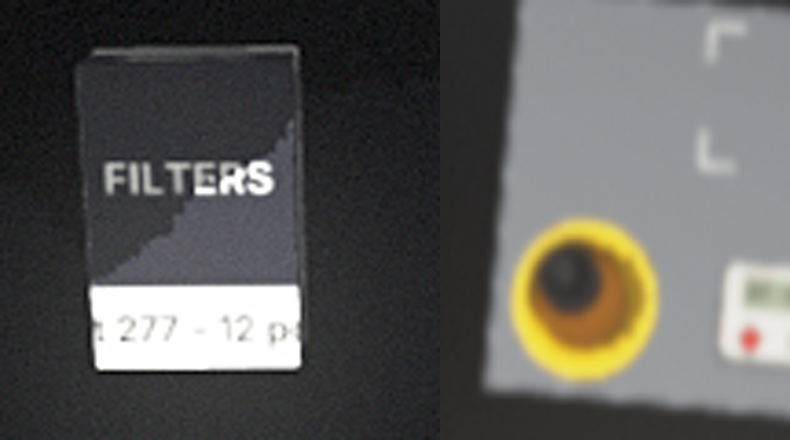

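Request:
move_arm([
  [[-0.026, -0.03, 0, 0, 0, 0, 0.0854], [-0.025, -0.03, 0.03, 0, 0, 0, 0.0854], [0, 0, 0.055, 0, 0, 0, 0.0854], [0, 0, 0.055, 0, 0, 0, 0.0854], [0, 0, 0.055, 0, 0, 0, 0.0854], [0, 0, 0.045, 0, 0, 0, 0.0854], [0, 0, 0.022, 0, 0, 0, 0.0854], [0, 0, 0.01, 0, 0, 0, 0.0854], [0, 0, 0, 0, 0, 0, 0.0854], [0, 0, 0, 0, 0, 0, 0.04], [0, 0, 0, 0, 0, 0, 0.04], [0, 0, 0, 0, 0, 0, 0.04], [0, 0, 0, 0, 0, 0, 0.04]],
])

```text
t: 23.12
eef_pos: [0.5463, -0.2875, 0.0058]
tool_rot: [0.001, -0.115, 0.993, -0.0]
contact_force: [-1.1, 0.8, 7.2]
gripper_width: 0.695
grasp_force: 44.2
```

Request:
move_arm([
  [[0, 0, -0.03, 0, 0, 0, 0.04], [0, 0, -0.05, 0, 0, 9.9, 0.04], [0, 0, -0.06, 0, 0, 9.9, 0.04], [0, 0, 0, 0, 0, 9.9, 0.04], [0, 0, 0, 0, 0, 9.9, 0.04], [0, 0, 0, 0, 0, 9.9, 0.04], [0, 0, 0, 0, 0, 9.9, 0.04], [0, 0, 0, 0, 0, 9.9, 0.04], [0, 0, 0, 0, 0, 9.9, 0.04], [0, 0, 0, 0, 0, 9.9, 0.04], [0, 0, 0, 0, 0, 9.9, 0.04], [0, 0, 0, 0, 0, 9.9, 0.04], [0.055, -0.005, 0, 0, 0, 0, 0.04], [0.055, -0.005, 0, 0, 0, 0, 0.04], [0.055, -0.004, 0, 0, 0, 0, 0.04], [0.055, -0.004, 0, 0, 0, 0, 0.04], [0.055, -0.004, 0, 0, 0, 0, 0.04], [0, 0, 0, 0, 0, 0, 0.04], [0, 0, 0, 0, 0, 0, 0.04]],
])

```text
t: 25.5
eef_pos: [0.5504, -0.0115, 0.1445]
tool_rot: [0.0, 0.741, 0.672, 0.0]
contact_force: [-0.1, 0.6, -1.3]
gripper_width: 0.691
grasp_force: 43.6
```

```bash
python3 -c "
from h import *
print(bot.get_obs()['q'].round(2));snap('w7')"
```

```text
[-0.78  0.54  0.93  1.98 -0.55  0.9   0.34]
```

View pics/w7.png

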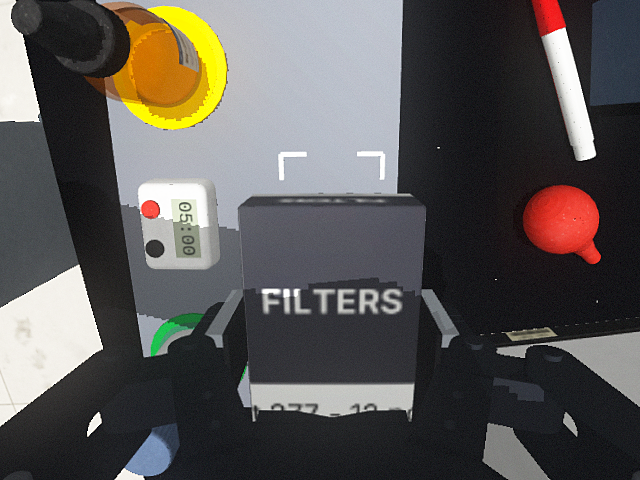

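w7 shows the carton held flat with its near top edge at row 207 (columns 240-425). The left-end marks are at (279,154) and (384,154), and the timer sits square on the mat.

```bash
python3 - <<'E'
from h import *
W=lc('w7')
e=at_z(W,[(240,206),(425,206)],.1647);m=at_z(W,[(279,153),(384,153)],.002);print(e.round(4),m.round(4))
u=np.array([.097,.996]);print('carton centre',(e.mean(0)[:2]-.045*u).round(4),'mark centre',(m.mean(0)[:2]-.052*u).round(4))
p=at_z(W,[(140,181),(216,181),(216,269),(143,269)],.02)[:,:2];print('timer',p.round(3).tolist(),p.mean(0).round(4))
E
```

```text
[[0.5258 0.036  0.1647]
 [0.5829 0.0303 0.1647]] [[0.518  0.0439 0.002 ]
 [0.5914 0.0366 0.002 ]]
carton centre [ 0.5499 -0.0117] mark centre [ 0.5496 -0.0116]
timer [[0.424, 0.036], [0.476, 0.031], [0.465, -0.031], [0.412, -0.026]] [0.444  0.0024]
```

Request:
move_arm([
  [[0, 0, 0.03, 0, 0, 0, 0.04], [0, 0, 0.045, 0, 0, 0, 0.04], [0, 0, 0.04, 0, 0, 0, 0.04], [0, 0, 0.016, 0, 0, 0, 0.04], [0, 0, 0.005, 0, 0, 0, 0.04], [0, 0, 0, 0, 0, 0, 0.04], [0, 0, 0, 0, 0, 0, 0.04], [0, 0, 0, 0, 0, 0, 0.0854], [0, 0, 0, 0, 0, 0, 0.0854], [0, 0, 0, 0, 0, 0, 0.0854], [0, 0, -0.03, 0, 0, 0, 0.0854], [0, 0, -0.055, 0, 0, 0, 0.0854], [0, 0, -0.06, 0, 0, 0, 0.0854], [0, 0, -0.06, 0, 0, 0, 0.0854], [0, 0, 0, 0, 0, 0, 0.0854]],
])

```text
t: 27.42
eef_pos: [0.5531, -0.0118, 0.2175]
tool_rot: [0.002, 0.741, 0.671, 0.003]
contact_force: [0.2, -0.6, -0.8]
gripper_width: 0.998
grasp_force: 0.0
```

Request:
move_arm([
  [[0, 0, 0, 0, 0, -7.8, 0.0854], [0, 0, 0, 0, 0, -7.8, 0.0854], [-0.038, -0.032, 0, 0, 0, 0, 0.0854], [-0.039, -0.032, 0, 0, 0, 0, 0.0854], [-0.039, -0.033, 0, 0, 0, 0, 0.0854], [-0.039, -0.033, 0, 0, 0, 0, 0.0854], [-0.04, -0.033, 0, 0, 0, 0, 0.0854], [-0.04, -0.032, 0, 0, 0, 0, 0.0854], [0, 0, 0, 0, 0, 0, 0.0854], [0, 0, 0, 0, 0, 0, 0.0854], [0, 0, 0, 0, 0, 0, 0.0854]],
])

```text
t: 28.8
eef_pos: [0.3997, -0.275, 0.2128]
tool_rot: [-0.0, 0.642, 0.767, -0.0]
contact_force: [-0.0, -0.2, -0.3]
gripper_width: 1.0
grasp_force: 0.0
```

```bash
python3 -c "
from h import *
o=bot.get_obs();print(o['eef_pos'].round(4),o['tool_rot'].round(4),o['q'].round(2));snap('w8')"
```

```text
[ 0.3997 -0.275   0.2128] [-4.000e-04  6.421e-01  7.666e-01 -0.000e+00] [-0.39  0.29  1.04  2.06 -0.31  0.95  0.99]
```

View pics/w8.png

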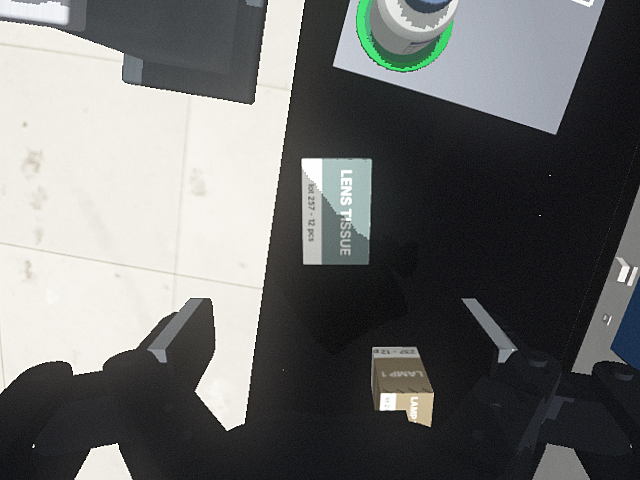

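w8 shows the packet squared to the fingers, corners (302,158), (372,158), (370,265) and (303,265).

```bash
python3 - <<'E'
from h import *
W=lc('w8');p=at_z(W,[(302,158),(372,158),(370,265),(303,265)],.014);print(p.round(4),p.mean(0).round(4))
print('two-view z',[tri([(W,a),(lc('w6'),b)])[0].round(3) for a,b in(((302,158),(362,82)),((370,265),(264,140)))])
q=bot.get_obs()['tool_rot'];M=R.from_quat(np.r_[q[1:],q[0]]).as_matrix();print('tool delta',(M.T@(np.r_[p.mean(0)[:2],-.002]-bot.get_obs()['eef_pos'])).round(4))
E
```

```text
[[ 0.3666 -0.2354  0.014 ]
 [ 0.4248 -0.2251  0.014 ]
 [ 0.442  -0.3189  0.014 ]
 [ 0.3823 -0.3295  0.014 ]] [ 0.4039 -0.2772  0.014 ]
two-view z [array([ 0.366, -0.236,  0.013]), array([ 0.44 , -0.316,  0.025])]
tool delta [-0.003   0.0039  0.2149]
```

Request:
move_arm([
  [[-0.003, 0.004, 0.03, 0, 0, 0, 0.0854], [0, 0, 0.055, 0, 0, 0, 0.0854], [0, 0, 0.055, 0, 0, 0, 0.0854], [0, 0, 0.045, 0, 0, 0, 0.0854], [0, 0, 0.02, 0, 0, 0, 0.0854], [0, 0, 0.01, 0, 0, 0, 0.0854], [0, 0, 0, 0, 0, 0, 0.0854], [0, 0, 0, 0, 0, 0, 0.05], [0, 0, 0, 0, 0, 0, 0.05], [0, 0, 0, 0, 0, 0, 0.05], [0, 0, 0, 0, 0, 0, 0.05], [0, 0, 0, 0, 0, 0, 0.05]],
], squeeze=30)

```text
t: 30.35
eef_pos: [0.4042, -0.2788, -0.0007]
tool_rot: [0.001, 0.643, 0.766, 0.001]
contact_force: [-0.1, 1.1, 6.5]
gripper_width: 0.695
grasp_force: 32.0
```

Request:
move_arm([
  [[0, 0, -0.03, 0, 0, 0, 0.05], [0, 0, -0.055, 0, 0, 7.9, 0.05], [0, 0, -0.055, 0, 0, 7.9, 0.05], [0, 0, -0.05, 0, 0, 0, 0.05], [0.046, 0.02, 0, 0, 0, 0, 0.05], [0.047, 0.02, 0, 0, 0, 0, 0.05], [0.047, 0.02, 0, 0, 0, 0, 0.05], [0.047, 0.02, 0, 0, 0, 0, 0.05], [0.047, 0.02, 0, 0, 0, 0, 0.05], [0.046, 0.02, 0, 0, 0, 0, 0.05], [0, 0, 0.03, 0, 0, 0, 0.05], [0, 0, 0.03, 0, 0, 0, 0.05], [0, 0, 0, 0, 0, 0, 0.05], [0, 0, 0, 0, 0, 0, 0.05]],
])

```text
t: 32.1
eef_pos: [0.5519, -0.0127, 0.1295]
tool_rot: [0.0, 0.742, 0.67, 0.001]
contact_force: [-0.3, 0.5, -0.5]
gripper_width: 0.697
grasp_force: 33.4
```

```bash
python3 -c "
from h import *
snap('w9')"
```

```text
(no output)
```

View pics/w9.png

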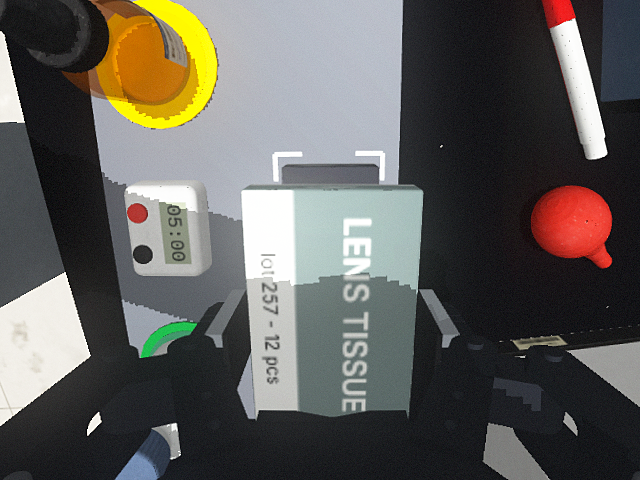

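w9 shows the packet's near top edge at row 190 (columns 243-422). The carton's lower end edge is at (282,165)-(380,165), between the marks at (274,153) and (384,153).

```bash
python3 - <<'E'
from h import *
W=lc('w9');u=np.array([.097,.995])
for n,c,z,h in(('packet',[(243,190),(422,190)],.1442,.0475),('carton',[(282,164.5),(380,164.5)],.002,.045),('marks',[(274,153),(384,153)],.002,.052)):
    e=at_z(W,c,z)[:,:2];print(n,e.round(4).tolist(),(e.mean(0)-h*u).round(4))
E
```

```text
packet [[0.5279, 0.039], [0.585, 0.0331]] [ 0.5519 -0.0112]
carton [[0.5229, 0.0357], [0.5882, 0.0289]] [ 0.5512 -0.0125]
marks [[0.5186, 0.0438], [0.5914, 0.0362]] [ 0.55   -0.0118]
```

Request:
move_arm([
  [[0, 0, 0.03, 0, 0, 0, 0.05], [0, 0, 0.04, 0, 0, 0, 0.05], [0, 0, 0.02, 0, 0, 0, 0.05], [0, 0, 0.007, 0, 0, 0, 0.05], [0, 0, 0.004, 0, 0, 0, 0.05], [0, 0, 0, 0, 0, 0, 0.05], [0, 0, 0, 0, 0, 0, 0.05], [0, 0, 0, 0, 0, 0, 0.0854], [0, 0, 0, 0, 0, 0, 0.0854], [0, 0, 0, 0, 0, 0, 0.0854], [0, 0, -0.03, 0, 0, 0, 0.0854], [0, 0, -0.055, 0, 0, 0, 0.0854], [0, 0, -0.06, 0, 0, 0, 0.0854], [0, 0, -0.06, 0, 0, 0, 0.0854], [0.06, 0, -0.03, 0, 0, 0, 0.0854], [0.06, 0, 0, 0, 0, 0, 0.0854], [0.06, 0, 0, 0, 0, 0, 0.0854], [0, 0, 0, 0, 0, 0, 0.0854], [0, 0, 0, 0, 0, 0, 0.0854]],
])

```text
t: 34.52
eef_pos: [0.569, 0.1621, 0.2601]
tool_rot: [0.0, 0.742, 0.67, -0.0]
contact_force: [0.4, 0.1, -0.1]
gripper_width: 0.998
grasp_force: 0.0
```

```bash
python3 -c "
from h import *
snap('w10');t=imaging.read_camera('top')[:,:,::-1];s=imaging.read_camera('side')[:,:,::-1]
cv2.imwrite('pics/f.png',np.vstack([cv2.resize(t[180:300,240:400],(400,300),interpolation=2),cv2.resize(s[160:310,250:450],(400,300),interpolation=2)]))"
```

```text
(no output)
```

View pics/f.png

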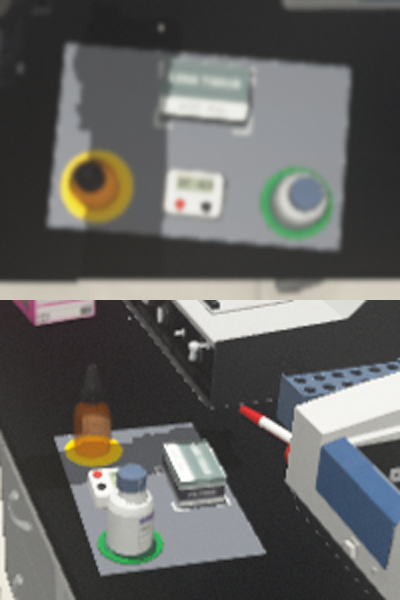

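Both bottles stand upright and centred on their coasters, the timer lies midway between them, and the packet lies flat on the carton inside the marks. Handing in.

```bash
python3 -c "
from h import *
print(bot.hand_in())"
```

```text
the job is handed in; nothing more can be done
None
```

I laid out the mat as asked and handed the job in at about 35 s. My last pictures showed everything in place and the bottles upright, but hand-in returned no verdict, and I did not re-measure the lamp carton, which the arm kept clear of.

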